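Gauge the plate gap of a gel-casting stand

ROBOT

A 7-joint arm with a two-finger parallel gripper is mounted at the origin on a cart in front of the work surface, level with it; the furniture and walls round the work are solid. World frame = base frame: x ahead of the robot, y to its left, z up, the work surface at z = 0. Lengths are in m, angles in rad, forces in N, time in s.
With the tool pointing down it reaches from about 0.425 to 1.025 m from the base axis. Payload 9.4 kg.
Tool frame: the origin (TCP) lies midway between the tips of the shut fingers; the grasp point (between the pads) lies 19 mm behind it (bot.grasp_offset is the distance from the TCP to the grasp point, in m); z points along the fingers, y is the line along which they close (so a half turn about z gives the same grasp; the last joint's range is limited). The gripper opens to 85 mm and grips with 20 to 120 N. Pads are 22 mm wide; open, the fingers measure 114 mm over their backs; the gripper's body (76 mm by 85 mm) begins 54 mm behind the grasp point. The pads swing forward as they close: fully open they stand 13 mm farther back than shut.
Start: joints at [1.094, 0.599, -0.003, 1.599, 0.002, 0.943, -0.08], TCP at [0.282, -0.668, 0.206] pointing down, gripper open.
Joint ranges: [-2.57, 2.57], [-0.35, 1.97], [-1.29, 1.29], [0.11, 2.56], [-1.05, 4.19], [0.11, 1.86], [-2.63, 2.63]. Speed limits (rad/s): [2.22, 2.22, 3.01, 3.01, 3.14, 3.14, 3.14].

INTERFACE

Orientations are given as [roll, pitch, yaw] about the fixed x, y, z axes, in that order (R = Rz(yaw) Ry(pitch) Rx(roll)).
In Python, from rig import bot gives the robot as it stands.
- The arm moves only by the shell command python3 nudge.py FILE [FORCE], which reads ROWS from the file FILE. ROWS is a JSON object with one list for each field, all of the same length, 1 to 5, a row being the entries at one place: aperture (the finger opening in m), sx, sy, sz (the shift in mm), drx, dry, drz (a rotation vector in units of 0.2 rad); each row is the pose to reach, as a shift and turn from the pose commanded when the command began, along the tool's axes at that moment; what a row does not reach only later rows make up. A row lasts 1/10 s, in which the tool goes at most 0.05 m and 0.15 rad, less where a joint would pass 70% of its speed; a pose out of reach is approached as far as the arm can. The fingers move at their own pace and stop on an object; FORCE is the grip in N (left out, the last holds). Time passes only in rows, so rows that do not move let the fingers close. It prints the time, the measured TCP pose, the force, the opening and the grip force at its end. Input that does not fit is refused with a message, and nothing moves.
- bot.get_obs(): the state, without advancing time (a new reading comes with each control period).
- bot.read_camera(name): name is "side" or "top" or "wrist"; returns a dict with "frame" (480x640x3 uint8, red, green, blue), "fx", "fy", "cx", "cy" (pixels), "camera_from_world" (4x4, takes a point from world to camera coordinates); the wrist camera has in their place "hand_eye" (4x4, takes a point from camera to tool coordinates, whose origin is the TCP and whose axes are the flange's). Camera axes: x right, y up, looking along -z (the intrinsics and any distortion apply to the point x, -y, -z); pixel columns grow to the right and rows downward; lengths in m; the calibration is good to about 2 mm. A picture is of the moment at which its call begins: read the wrist's pose just before it. There is no depth.
- bot.job_done(): hands the job in; it is judged then, once.
The state is a dict: "t": time; "joint_pos": joint angles; "qvel": joint speeds; "tau": joint torques, N m; "position": TCP position; "orientation": TCP orientation; "force": force on the tool from outside, world axes, zero at the start; "ft_torque": the same for the moment, N m; "width": finger opening in m; "gripper_force": force on a finger pad.
Only numpy, scipy, OpenCV 4.12 (cv2) and the standard library are available. Lean on these libraries where they do the work, as an engineer would, in place of code of your own. Each camera call takes 0.05 s, during which the arm holds its last target. There are 200 camera calls.

TASK

Take the tall plate out of the drying rack, stand it upright and fully down in the empty slot of the gel-casting stand behind the short sprung plate, and let go of it. Then take the taper gauge by its handle and, with its flat side to the tall plate, slide the blade down between the two plates until it touches both and drags snugly, neither loose nor jammed; finish while still holding the gauge upright at that depth, its tip clear of the stand below. Leave everything else where it is.

Things in the scene. Friction and masses are not known exactly. Their poses are not given: they have to be found in the camera images.
- stand: Gel-casting stand, fixed; aluminium base 130 x 96 x 12 mm (own x -100 to +30 mm, y +-48). Origin on the underside, z up; x = 0 is the plane of the tall plate's front face when it stands back against two grey ribs (x over 8 mm, y = +-22, to z = 98 mm). A low rail before the slot (x = -1 to -6 mm) reaches z = 28 mm; the gauge stays above it.
- slot (a point): Centre of the slot floor for the tall plate (stand frame x = 3.5, z = 12 mm), axes as the stand: x is the plate's thickness direction, y its width. The slot is 9 mm wide (x), 74 mm long (y), with sloped lead-ins. The ribs stand on its +x side, the short plate 4.5 to 6.5 mm clear of it on its -x side.
- short_plate: Short white ceramic plate of the stand, 70 wide x 8 thick, from 34 to 95 mm above the bench; origin in the plane of its rear face (toward the slot), mid-width, 12 mm above the bench; axes as the stand. It moves only to its -x, up to 7 mm, on a spring of about 4 N per mm. Its carriage block (to 54 mm high) is on its -x side.
- short_top (a point): Middle of the short plate's top rear edge, 95 mm above the bench, on the face toward the tall plate; axes as the stand. This face is 5.5 to 7.5 mm in front (-x) of the stand's plane x = 0; the gap differs each time. Its top 3 mm are bevelled as a lead-in.
- drying_rack: Low grey plastic rack, 100 x 90 x 34 mm, fixed; origin at the underside's centre. Two slots along its y at x = -23 and +23 mm, 10 mm wide, floor at z = 8 mm, walls to 34 mm. One holds the tall plate, the other the spare plate.
- tall_plate: Loose white ceramic plate, 60 mm wide (y), 8 mm thick (x), 120 mm high (z), about 0.16 kg; origin at the centre of its underside. Either face may be the front. Starts standing in one slot of the drying rack. Hold it by the top 30 mm, so that the fingers stay above the short plate and the ribs.
- gauge_holder: Aluminium holder for the gauge, fixed: foot 80 x 75 mm, two cheeks 80 mm high; origin at the underside's centre. The gauge hangs in it by its collar, blade down.
- gauge: Loose steel taper gauge, 0.12 kg, 152 mm long, upright; origin on the handle's axis at the level of the tip, z up. Handle 12 (x) x 22 (y) mm, z = 76 to 152; grip near z = 130 so the fingers clear the tall plate (top at 132 over the bench). Collar 12 x 34 mm at z = 72 to 76. Flat side: plane x = +6 mm, to face the stand's +x; it starts within 0.8 rad of that.
- gauge_tip (a point): Middle of the blade's tip edge (gauge frame x = 4.75 mm, z = 0). The blade, 22 mm wide, is 2.5 mm thick here and 11.5 mm at the collar, sloping on its -x side only, 1 mm in 8. Snug: pushing it down takes about 3 to 6 N (2 to 12 N on each plate); above that it jams. Once both plates touch, the drag grows by about 0.3 to 0.6 N per mm.
- spare_plate: Loose spare white plate, 60 x 8 x 70 mm, in the other slot of the drying rack; to be left there. Origin at the centre of its underside.
- tape_roll: Roll of brown tape nearest the stand, 92 mm across, 48 mm high, to be left alone.
- amber_bottle: Amber dropper bottle nearest the stand, 45 mm across, 128 mm high, to be left alone.
- timer: Bench timer standing on edge, 20 x 70 x 62 mm, to be left alone.
- forceps: Steel forceps lying flat, 138 mm long, to be left alone.

How it is judged:
By the outcome, as a careful person would: the job done as asked, in the order asked, and still so for the second after the job is handed in, while the arm keeps its last pose, push and grip.
It also fails if it takes over 72 s, if anything falls off the work surface, if the arm or the gripper's body presses on something with over 40 N, if the wrist force passes 120 N, or if a joint passes its speed limit or range.

## Working session

There is one attempt and no reset: what is moved stays moved. The work goes in short steps, Python scripts to look and compute and a shell command to move; the robot and the scene stay as the last step left them, time stands still between calls to the robot, and variables do not carry over. Pictures are saved under pics/ and viewed, at most 10 in all, crops included, and the job is handed in when it is done.

```bash
ls; mkdir -p pics
python3 - <<'E'
from rig import bot
import cv2,numpy as np
np.set_printoptions(precision=4,suppress=True)
for n in ("side","top","wrist"):
    c=bot.read_camera(n); cv2.imwrite(f"pics/{n}0.png",c["frame"][...,::-1])
    print({k:v for k,v in c.items() if k!="frame"})
print(bot.get_obs(),bot.grasp_offset)
E
```

```text
nudge.py
pics
rig.py
{'fx': 606.2229896512348, 'fy': 606.2229896512348, 'cx': 327.65759127339425, 'cy': 247.39780089779134, 'camera_from_world': array([[-0.9807, -0.1955, -0.009 ,  0.5403],
       [ 0.1098, -0.5878,  0.8015, -0.1344],
       [-0.162 ,  0.7851,  0.5979, -1.062 ],
       [ 0.    ,  0.    ,  0.    ,  1.    ]])}
{'fx': 577.1045861461496, 'fy': 577.1045861461496, 'cx': 318.8990847550941, 'cy': 237.05577970977822, 'camera_from_world': array([[ 0.0055, -1.    ,  0.0059, -0.0193],
       [ 0.9789,  0.0066,  0.2042, -0.5639],
       [-0.2042,  0.0047,  0.9789, -1.2434],
       [ 0.    ,  0.    ,  0.    ,  1.    ]])}
{'fx': 337.89635993311765, 'fy': 337.89635993311765, 'cx': 317.84463191953495, 'cy': 229.5355885490634, 'hand_eye': array([[-0.0001,  0.9574,  0.2887,  0.0738],
       [ 1.    , -0.0002,  0.0011,  0.0001],
       [ 0.0011,  0.2887, -0.9574, -0.1676],
       [ 0.    ,  0.    ,  0.    ,  1.    ]])}
{'t': 0.15, 'joint_pos': array([ 1.0943,  0.6   , -0.0025,  1.5999,  0.0018,  0.9429, -0.0798]), 'qvel': array([ 0.0001, -0.0024,  0.0001, -0.0011, -0.0009,  0.0029,  0.001 ]), 'tau': array([  0.0031, -77.6994,   1.5664, -25.8239,   0.0124,   0.0068,
         0.    ]), 'position': array([ 0.282 , -0.6675,  0.2053]), 'orientation': array([-3.1404,  0.0001,  0.3998]), 'force': array([-0.0788, -0.1592, -0.373 ]), 'ft_torque': array([-0.0122,  0.0394,  0.0212]), 'gripper_force': 0.0, 'width': 0.08550730028481202} 0.0187
```
View pics/side0.png

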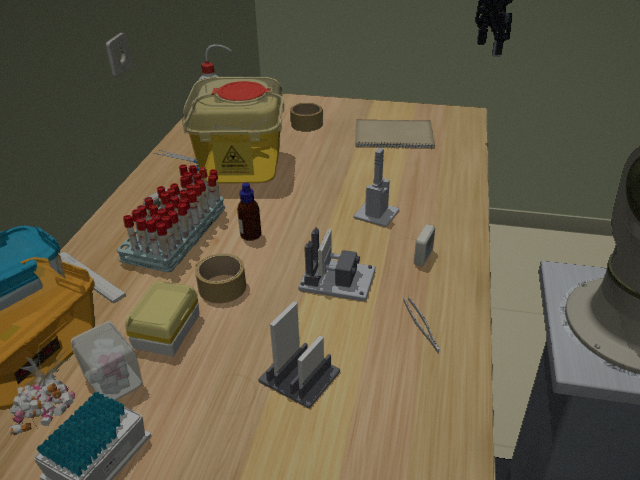

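View pics/top0.png

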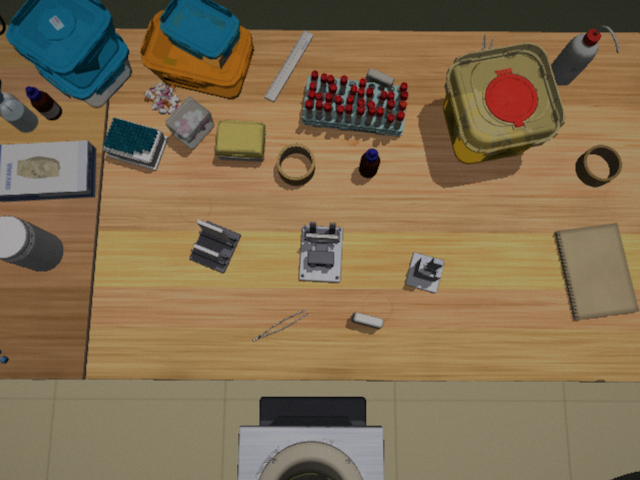

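Create h.py:
```python
import numpy as np,cv2
from rig import bot
from scipy.spatial.transform import Rotation as R
np.set_printoptions(precision=4,suppress=True)
def toolT():
    o=bot.get_obs();T=np.eye(4);T[:3,:3]=R.from_euler('xyz',o["orientation"]).as_matrix();T[:3,3]=o["position"];return T
def cam(n,save=None):
    T=toolT(); c=bot.read_camera(n)
    c["wc"]=T@c["hand_eye"] if n=="wrist" else np.linalg.inv(c["camera_from_world"])
    if save: cv2.imwrite(f"pics/{save}.png",c["frame"][...,::-1])
    return c
def ray(c,u,v):
    d=np.array([(u-c["cx"])/c["fx"],-(v-c["cy"])/c["fy"],-1.]);return c["wc"][:3,3],c["wc"][:3,:3]@d
def onz(c,u,v,z):
    o,d=ray(c,u,v);return o+d*(z-o[2])/d[2]
def tri(*rs):
    A=0;b=0
    for o,d in rs:
        d=d/np.linalg.norm(d);P=np.eye(3)-np.outer(d,d);A=A+P;b=b+P@o
    return np.linalg.solve(A,b)
def proj(c,p):
    q=np.linalg.inv(c["wc"])@np.append(p,1);return c["cx"]-c["fx"]*q[0]/q[2],c["cy"]+c["fy"]*q[1]/q[2]
```

Run:
```python
from h import *
t=cam("top");s=cam("side")
def cr(c,u,v,w,h): return cv2.resize(c["frame"][v:v+h,u:u+w],(260,260*h//w),interpolation=cv2.INTER_CUBIC)
a=np.hstack([cr(t,185,214,64,64),cr(t,289,220,64,64),cr(t,393,244,64,64)])
b=np.hstack([cr(s,250,300,104,104),cr(s,290,210,104,104),cr(s,325,135,104,104)])
cv2.imwrite("pics/m.png",np.vstack([a,b])[...,::-1])
print(t["wc"][:3,3],s["wc"][:3,3])
for p in [(215,246),(321,253),(425,272)]: print(onz(t,*p,0.01))
```

```text
[ 0.2982 -0.0098  1.3325] [0.3726 0.8604 0.7475]
[0.5512 0.226  0.01  ]
[ 0.5362 -0.0212  0.01  ]
[ 0.4931 -0.2621  0.01  ]
```

View pics/m.png

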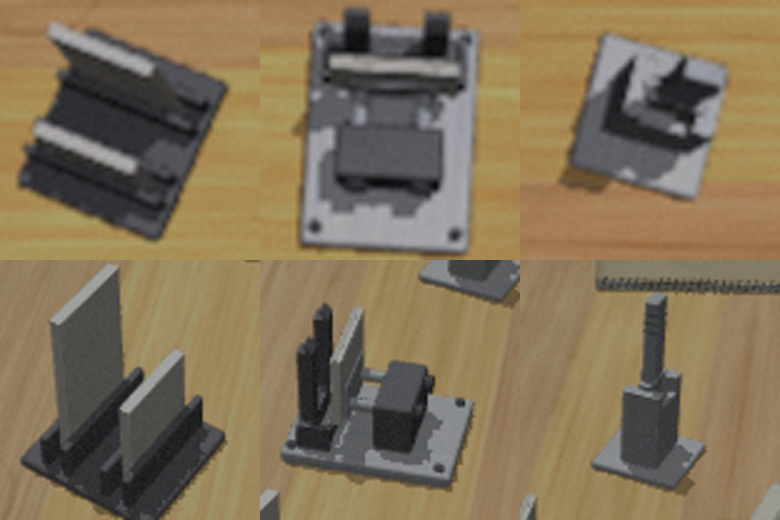

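```bash
cat >> h.py <<'E'
def go(p,yaw):
    "delta in tool axes to TCP target p, tool down with yaw"
    T=toolT();G=R.from_euler('xyz',[np.pi,0,yaw]);A=R.from_matrix(T[:3,:3])
    print("d",A.inv().apply(np.array(p)-T[:3,3]),"rv",(A.inv()*G).as_rotvec())
E
python3 -c "
from h import *
go([.49,-.27,.36],1.571)"
```

```text
d [ 0.3463 -0.2855 -0.1542] rv [-0.0007 -0.0003 -1.1712]
```

The manual's scale: shifts go in mm and turns go in units of 0.2 rad. Converting my numbers, 0.17 m is 170, -0.14 m is -140, -0.6 rad is -3.

```bash
echo '{"aperture": [0.085,0.085,0.085,0.085,0.085],"sx": [170,170,170,170,170],"sy": [-140,-140,-140,-140,-140],"sz": [-80,-80,-80,-80,-80],"drx": [0,0,0,0,0],"dry": [0,0,0,0,0],"drz": [-3,-3,-3,-3,-3]}' > mv.in && python3 nudge.py mv.in; python3 -c "
from h import *
go([.49,-.27,.36],1.571)"
```

```text
t: 0.75
position: [0.3861, -0.4697, 0.2874]
orientation: [3.14, -0.001, 1.007]
force: [0.6, -0.1, -0.4]
width: 0.0855
gripper_force: 0.0
d [ 0.2244 -0.0187 -0.0725] rv [ 0.0014 -0.0003 -0.5635]
```

Converted, 0.224 m is 224, -0.072 m is -72, -0.564 rad is -2.82.

```bash
echo '{"aperture": [0.085,0.085,0.085,0.085,0.085],"sx": [224,224,224,224,224],"sy": [-19,-19,-19,-19,-19],"sz": [-72,-72,-72,-72,-72],"drx": [0,0,0,0,0],"dry": [0,0,0,0,0],"drz": [-2.82,-2.82,-2.82,-2.82,-2.82]}' > mv.in && python3 nudge.py mv.in; python3 -c "
from h import *
cam('wrist','w1')
go([.50,-.04,.36],1.571)"
```

```text
t: 1.25
position: [0.4907, -0.2708, 0.3593]
orientation: [3.14, 0.0, 1.57]
force: [-0.3, 0.2, -0.3]
width: 0.0848
gripper_force: 0.0
d [0.2257 0.0064 0.0014] rv [ 0.0051 -0.0015  0.0018]
```

View pics/w1.png

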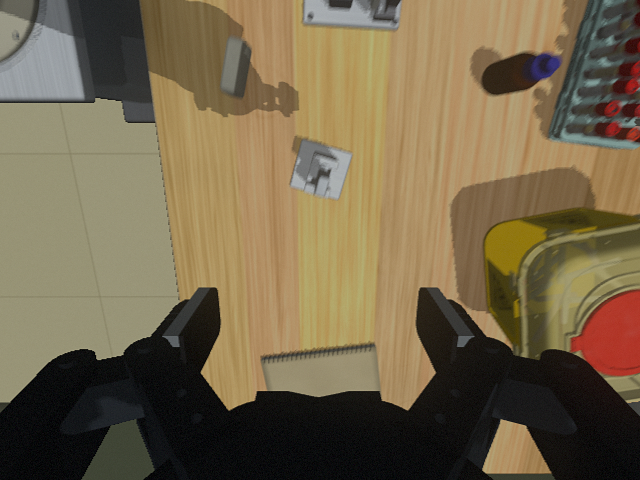

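Converted, 0.2 m is 200, 0.12 m is 120.

```bash
echo '{"aperture": [0.085,0.085,0.085,0.085,0.085],"sx": [200,200,200,200,200],"sy": [-30,-30,-30,-30,-30],"sz": [120,120,120,120,120],"drx": [0,0,0,0,0],"dry": [0,0,0,0,0],"drz": [0,0,0,0,0]}' > mv.in && python3 nudge.py mv.in;echo '{"aperture": [0.085],"sx": [0],"sy": [0],"sz": [0],"drx": [0],"dry": [0],"drz": [0]}' > mv.in && python3 nudge.py mv.in; python3 -c "
from h import *
c=cam('wrist','w2'); np.save('w2',c['wc'])
cv2.imwrite('pics/w2c.png',cv2.resize(c['frame'][60:300,160:480],(800,600),interpolation=cv2.INTER_CUBIC)[...,::-1])
go([.50,.2,.25],1.19)"
```

```text
t: 1.8
position: [0.4594, -0.0715, 0.2368]
orientation: [-3.141, -0.0, 1.565]
force: [1.0, -0.1, 0.0]
width: 0.0849
gripper_force: 0.0
t: 1.9
position: [0.4589, -0.0701, 0.2363]
orientation: [-3.138, -0.001, 1.569]
force: [-0.5, -1.1, 0.2]
width: 0.0849
gripper_force: 0.0
d [ 0.2724  0.0391 -0.0127] rv [-0.002   0.      0.3775]
```

View pics/w2c.png

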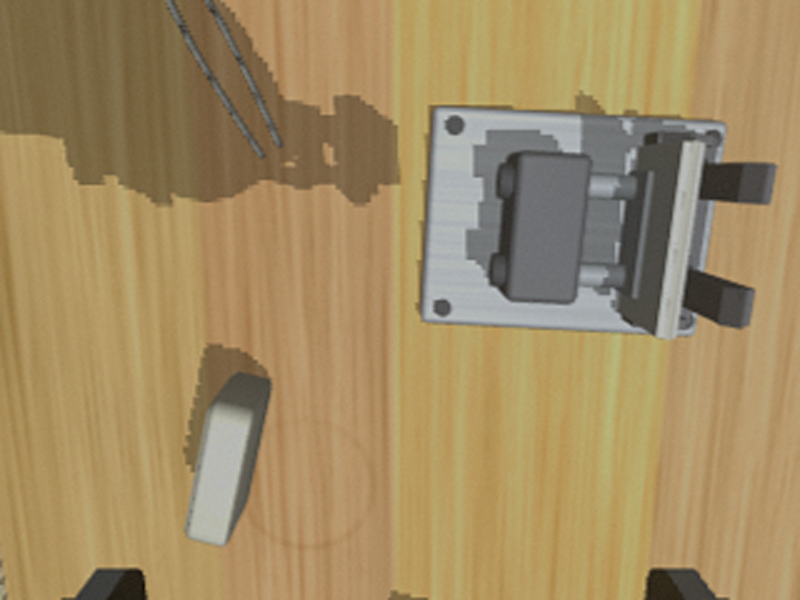

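```bash
python3 -c "
from h import *
c=cam('wrist'); f=lambda u,v,z:onz(c,160+u/2.5,60+v/2.5,z)
for p in [(430,107),(724,122),(692,335),(420,320)]: print(f(*p,.012))
for p in [(683,140),(703,142),(677,337),(655,335)]: print('sp',f(*p,.095))
for p in [(775,165),(772,203),(752,287),(746,326)]: print('rib',f(*p,.098))
t=cam('top')
for p in [(313,27),(477,33),(470,248),(302,245)]: print('top',onz(t,289+p[0]%260/260*64,220+p[1]/260*64,.012))
go([.50,.2,.25],1.19)"
```

```text
[0.4754 0.0277 0.012 ]
[0.6043 0.0211 0.012 ]
[ 0.5995 -0.0734  0.012 ]
[ 0.4716 -0.0659  0.012 ]
sp [0.5604 0.011  0.095 ]
sp [0.5674 0.0103 0.095 ]
sp [ 0.5647 -0.0584  0.095 ]
sp [ 0.5565 -0.0576  0.095 ]
rib [0.5921 0.0026 0.098 ]
rib [ 0.5927 -0.0102  0.098 ]
rib [ 0.5891 -0.0396  0.098 ]
rib [ 0.5886 -0.0538  0.098 ]
top [0.5983 0.0236 0.012 ]
top [ 0.5954 -0.0711  0.012 ]
top [ 0.4706 -0.0668  0.012 ]
top [0.4717 0.0284 0.012 ]
d [ 0.2748  0.0368 -0.0118] rv [0.0005 0.0004 0.3734]
```

```bash
echo '{"aperture": [0.085,0.085,0.085,0.085,0.085],"sx": [200,200,200,200,200],"sy": [40,40,40,40,40],"sz": [-12,-12,-12,-12,-12],"drx": [0,0,0,0,0],"dry": [0,0,0,0,0],"drz": [1.865,1.865,1.865,1.865,1.865]}' > mv.in && python3 nudge.py mv.in; echo '{"aperture": [0.085],"sx": [0],"sy": [0],"sz": [0],"drx": [0],"dry": [0],"drz": [0]}' > mv.in && python3 nudge.py mv.in;python3 -c "
from h import *
c=cam('wrist','w3'); np.save('w3',c['wc'])
cv2.imwrite('pics/w3c.png',cv2.resize(c['frame'][40:280,160:480],(800,600),interpolation=cv2.INTER_CUBIC)[...,::-1])"
```

```text
t: 2.55
position: [0.5041, 0.1304, 0.2513]
orientation: [3.14, -0.004, 1.194]
force: [-0.2, 0.0, 0.5]
width: 0.0854
gripper_force: 0.0
t: 2.65
position: [0.5034, 0.1275, 0.2506]
orientation: [3.141, -0.002, 1.193]
force: [0.5, -0.8, -0.0]
width: 0.0849
gripper_force: 0.0
```

View pics/w3c.png

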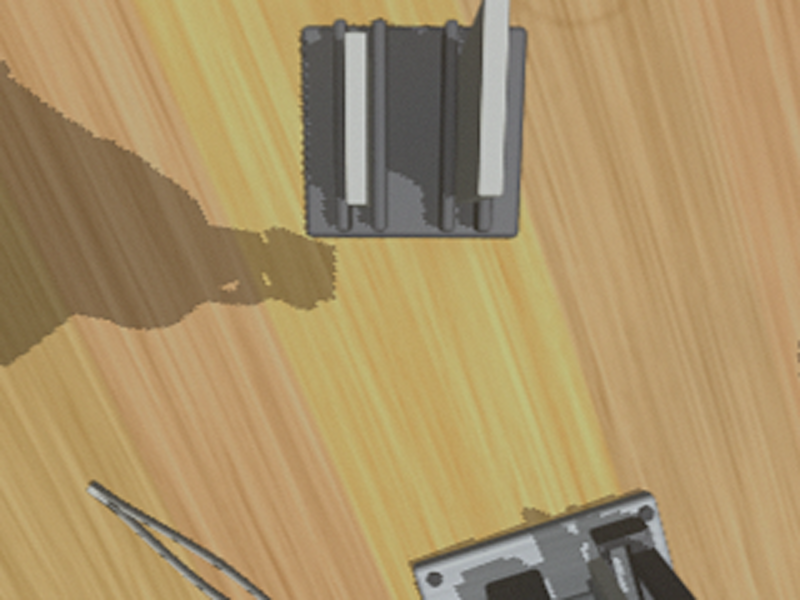

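Run:
```python
from h import *
f=cv2.imread('pics/w3.png')
c=cam('wrist')
roi=f[0:125,340:370].astype(int)
m=((roi.min(2)>165)&(roi.max(2)-roi.min(2)<40)).astype(np.uint8)
n,l,st,_=cv2.connectedComponentsWithStats(m);k=1+np.argmax(st[1:,4]);print(st[1:])
ct=cv2.findContours((l==k).astype(np.uint8),0,1)[0][0]
ct=ct+np.array([340,0])
W=np.array([onz(c,*p[0],.128)[:2] for p in ct])
rect=cv2.minAreaRect((W*1000).astype(np.float32));print(rect,cv2.boxPoints(rect))
for p in [(302,28),(526,28),(520,237),(307,236)]:print(onz(c,160+p[0]/2.5,40+p[1]/2.5,.006))
```

```text
[[ 12  37  11  81 722]]
((572.9507446289062, 217.1609344482422), (58.09090805053711, 7.027011871337891), 67.97582244873047) [[558.8017 191.5526]
 [565.3159 188.9175]
 [587.0998 242.7693]
 [580.5856 245.4044]]
[0.5224 0.2838 0.006 ]
[0.6138 0.2473 0.006 ]
[0.5821 0.1648 0.006 ]
[0.4894 0.2023 0.006 ]
```

```bash
python3 -c "
from h import *
go([.573,.2168,.17],1.189)"
```

```text
d [0.1124 0.0308 0.0799] rv [0.0004 0.0008 0.0001]
```

```bash
echo '{"aperture": [0.05,0.05,0.05,0.05,0.05],"sx": [112,112,112,112,112],"sy": [31,31,31,31,31],"sz": [80,80,80,80,80],"drx": [0,0,0,0,0],"dry": [0,0,0,0,0],"drz": [0,0,0,0,0]}' > mv.in && python3 nudge.py mv.in;python3 -c "
from h import *
go([.573,.2168,.102],1.189)"
```

```text
t: 3.25
position: [0.5726, 0.216, 0.169]
orientation: [-3.14, 0.002, 1.189]
force: [-0.8, -0.8, 0.8]
width: 0.0499
gripper_force: 0.0
d [0.001  0.0002 0.067 ] rv [-0.0012  0.0023 -0.0003]
```

```bash
echo '{"aperture": [0.05,0.05,0.05,0.05],"sx": [1,1,1,1],"sy": [0,0,0,0],"sz": [30,60,67,67],"drx": [0,0,0,0],"dry": [0,0,0,0],"drz": [0,0,0,0]}' > mv.in && python3 nudge.py mv.in && echo '{"aperture": [0.02,0.02,0.02,0.015,0.013],"sx": [0,0,0,0,0],"sy": [0,0,0,0,0],"sz": [0,0,0,0,0],"drx": [0,0,0,0,0],"dry": [0,0,0,0,0],"drz": [0,0,0,0,0]}' > mv.in && python3 nudge.py mv.in 30
```

```text
t: 3.65
position: [0.5726, 0.2173, 0.1032]
orientation: [-3.141, 0.002, 1.189]
force: [-0.8, -0.2, 0.8]
width: 0.0502
gripper_force: 0.0
t: 4.15
position: [0.573, 0.2195, 0.1033]
orientation: [3.141, -0.0, 1.191]
force: [0.3, 0.1, -0.4]
width: 0.013
gripper_force: 0.0
```

```bash
echo '{"aperture": [0,0,0,0],"sx": [0,0,0,0],"sy": [0,0,0,0],"sz": [0,0,0,0],"drx": [0,0,0,0],"dry": [0,0,0,0],"drz": [0,0,0,0]}' > mv.in && python3 nudge.py mv.in 40
```

```text
t: 4.55
position: [0.5728, 0.2194, 0.1029]
orientation: [-3.142, 0.0, 1.191]
force: [-0.5, 0.4, -0.4]
width: -0.0003
gripper_force: 0.1
```

```bash
python3 -c "
from h import *
c=cam('wrist');s=cam('side')
a=cv2.resize(c['frame'],(400,300));b=cv2.resize(s['frame'][200:425,200:500],(400,300),interpolation=cv2.INTER_CUBIC)
cv2.imwrite('pics/p5.png',np.hstack([a,b])[...,::-1]);print(bot.get_obs()['width'])"
```

```text
1.4268092511758765e-05
```

View pics/p5.png

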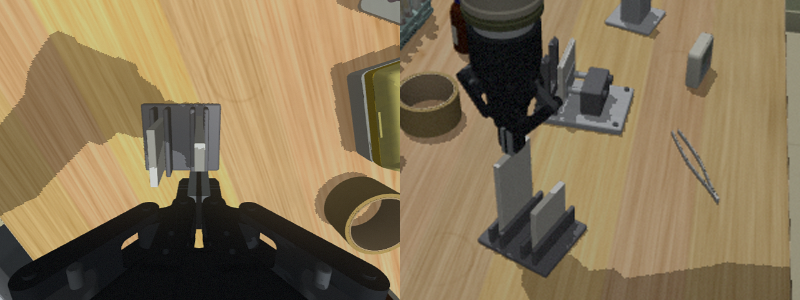

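```bash
python3 -c "
from h import *
print(toolT())
c=cam('wrist');s=cam('side');t=cam('top')
T=toolT()
for dz in (0,-.0187):
  p=T[:3,3]+T[:3,2]*dz
  for k in (c,s,t): print(np.array(proj(k,p)))
for x,y in [(.5838,.2441),(.562,.190)]:
  for z in (.128,.008): print('plate',np.array(proj(s,[x,y,z])),np.array(proj(c,[x,y,z])))
cv2.imwrite('pics/p6.png',np.hstack([cv2.resize(k['frame'][v:v+120,u:u+160],(400,300),interpolation=cv2.INTER_CUBIC) for k,u,v in ((t,140,180),(s,230,260))])[...,::-1])"
```

```text
[[ 0.3709  0.9287 -0.0001  0.5728]
 [ 0.9287 -0.3709  0.      0.2194]
 [-0.     -0.0001 -1.      0.1029]
 [ 0.      0.      0.      1.    ]]
[317.7475 271.0911]
[284.7164 325.005 ]
[211.1714 228.2008]
[317.7089 286.7455]
[284.0762 315.9718]
[209.6329 226.293 ]
plate [272.3604 323.2328] [319.9705 237.8914]
plate [277.1727 378.2946] [319.1638 190.1659]
plate [295.5718 300.8273] [319.4047 350.2489]
plate [298.5298 355.3521] [318.877  259.5263]
```

View pics/p6.png

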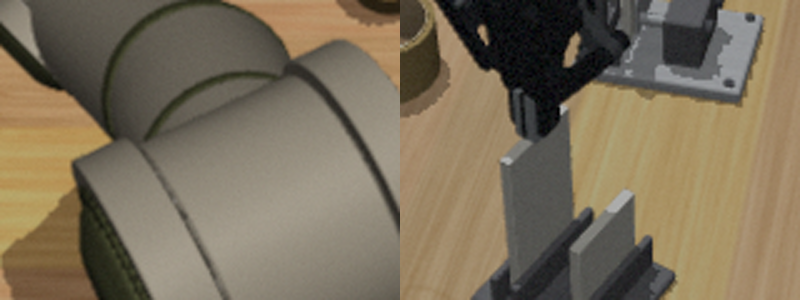

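```bash
python3 -c "
from h import *
c=cam('wrist');g=c['frame'].mean(2).astype(int)
for r in range(222,312,6): print(r,*g[r,296:344:2])
s=cam('side');g=s['frame'].mean(2).astype(int)
print(0,*range(266,304,2))
for r in range(296,336,2): print(r,*g[r,266:304:2])"
```

```text
222 76 78 77 76 63 73 74 69 86 87 87 89 85 87 89 89 107 116 108 107 120 120 120 121
228 74 74 75 77 66 73 76 74 78 80 76 78 79 80 76 75 105 115 108 111 118 118 120 120
234 77 74 76 78 67 70 73 90 203 204 203 204 202 203 203 206 140 117 107 107 118 118 119 118
240 75 75 76 74 63 74 73 82 152 156 156 154 154 153 155 148 113 116 104 106 117 117 117 118
246 75 77 76 76 62 71 73 80 151 155 155 154 155 155 155 148 112 117 103 110 117 116 115 118
252 115 75 75 76 61 73 74 78 151 154 156 156 153 155 155 148 108 116 101 110 115 115 116 118
258 116 75 75 74 62 71 71 77 152 154 154 155 155 154 154 149 110 116 98 113 114 115 114 116
264 113 73 74 74 63 72 73 71 150 152 153 152 154 155 153 147 108 115 92 116 114 114 115 114
270 112 111 112 114 87 99 111 95 149 155 153 155 154 155 151 146 107 111 86 116 114 118 115 116
276 163 160 160 161 60 67 67 67 68 50 32 33 31 61 66 66 69 67 60 166 168 154 159 162
282 163 161 163 119 65 66 66 67 65 48 33 36 33 61 66 66 67 67 62 156 165 171 157 155
288 35 36 31 60 65 62 66 64 63 48 32 33 30 59 65 67 68 66 67 52 35 36 35 38
294 37 34 28 60 65 65 67 68 65 47 28 
[... 928 characters left out ...]
5 83 135 144 147
316 132 133 133 135 134 133 123 124 86 65 79 82 82 81 86 84 134 148 145
318 129 131 133 136 133 124 123 125 84 81 82 85 83 81 82 83 112 145 141
320 137 133 132 135 122 119 124 86 84 81 79 84 81 82 84 83 118 147 141
322 134 134 133 131 125 121 86 82 82 86 81 81 81 84 82 81 124 143 140
324 131 129 147 169 165 87 83 82 85 81 81 79 85 82 83 82 110 144 138
326 132 131 97 88 82 83 82 85 81 81 83 81 82 79 82 80 112 142 140
328 128 134 105 91 85 84 82 81 81 85 81 80 82 82 82 82 98 137 136
330 129 134 107 91 83 82 79 82 81 81 85 82 79 80 81 83 94 139 136
332 132 132 118 91 86 81 81 81 82 83 82 81 82 83 84 77 88 137 135
334 134 137 118 91 94 80 81 83 85 82 82 82 83 81 81 85 90 135 140
```

Converted, 0.006 m is 6.

```bash
echo '{"aperture": [0.04,0.04,0.04,0.04,0.04],"sx": [0,0,0,0,0],"sy": [0,0,0,0,0],"sz": [0,0,0,0,6],"drx": [0,0,0,0,0],"dry": [0,0,0,0,0],"drz": [0,0,0,0,0]}' > mv.in && python3 nudge.py mv.in && echo '{"aperture": [0.04,0.04,0.04],"sx": [1,1,1],"sy": [0,0,0],"sz": [8,16,16],"drx": [0,0,0],"dry": [0,0,0],"drz": [0,0,0]}' > mv.in && python3 nudge.py mv.in
python3 -c "
from h import *
go([.573,.2168,.08],1.189)
c=cam('wrist');g=c['frame'].mean(2).astype(int)
for r in range(222,312,10): print(r,*g[r,260:380:4])"
```

```text
t: 5.4
position: [0.5733, 0.2196, 0.0973]
orientation: [3.141, -0.001, 1.191]
force: [-0.1, 0.9, -0.2]
width: 0.0396
gripper_force: 0.0
t: 5.7
position: [0.5724, 0.22, 0.0793]
orientation: [-3.14, 0.002, 1.191]
force: [0.2, -0.4, -0.0]
width: 0.0402
gripper_force: 0.0
d [-0.0028  0.0018 -0.0007] rv [-0.0017  0.0017  0.0021]
222 69 72 41 68 76 72 76 75 75 75 76 60 86 87 84 86 87 61 76 73 118 119 120 120 145 154 168 162 159 169
232 70 74 39 65 72 75 75 75 75 73 74 66 85 86 88 85 74 63 74 86 115 117 117 118 146 163 153 167 160 158
242 84 120 41 54 75 73 74 74 75 74 75 86 85 85 86 88 76 78 112 95 116 116 118 114 153 161 164 154 168 161
252 76 116 42 40 69 73 74 72 74 74 74 149 151 152 152 142 75 76 114 104 115 114 116 109 165 160 157 167 148 168
262 80 112 67 45 108 107 110 108 111 73 68 154 152 151 151 140 75 79 112 99 113 116 115 105 175 162 160 161 168 148
272 73 109 83 49 107 109 109 109 109 114 68 152 152 151 153 138 86 82 114 104 111 113 114 104 169 173 155 160 161 169
282 63 67 33 26 110 109 109 111 110 110 109 151 151 153 151 137 109 82 112 103 113 114 112 98 174 168 39 41 71 67
292 64 42 31 28 163 169 168 165 168 161 157 154 150 154 153 138 160 85 112 156 167 159 159 162 170 177 42 39 45 70
302 49 32 27 32 169 157 167 169 169 170 163 153 151 153 153 138 162 170 177 164 166 170 153 160 166 178 37 38 37 65
```

```bash
echo '{"aperture": [0,0,0,0,0],"sx": [0,0,0,0,0],"sy": [0,0,0,0,0],"sz": [0,0,0,0,0],"drx": [0,0,0,0,0],"dry": [0,0,0,0,0],"drz": [0,0,0,0,0]}' > mv.in && python3 nudge.py mv.in 40
```

```text
t: 6.25
position: [0.5734, 0.2204, 0.0813]
orientation: [3.141, -0.0, 1.191]
force: [-0.1, -0.1, 3.0]
width: 0.0067
gripper_force: 40.5
```

Converted, -0.13 m is -130, -0.115 m is -115.

```bash
echo '{"aperture": [0,0,0,0,0],"sx": [0,0,0,0,0],"sy": [0,0,0,0,0],"sz": [-10,-30,-70,-115,-130],"drx": [0,0,0,0,0],"dry": [0,0,0,0,0],"drz": [0,0,0,0,0]}' > mv.in && python3 nudge.py mv.in 50; python3 -c "
from h import *
go([.576,-.0246,.22],1.571-.05)
c=cam('side','s7')
g=c['frame'].mean(2).astype(int)
cv2.imwrite('pics/s7c.png',cv2.resize(c['frame'][180:380,200:440],(720,600),interpolation=cv2.INTER_CUBIC)[...,::-1])"
```

```text
t: 6.75
position: [0.5745, 0.2213, 0.2157]
orientation: [3.138, -0.004, 1.191]
force: [0.2, 0.6, -2.2]
width: 0.0068
gripper_force: 50.3
d [-0.2278  0.0926 -0.0048] rv [ 0.0044 -0.0034 -0.3301]
```

View pics/s7c.png

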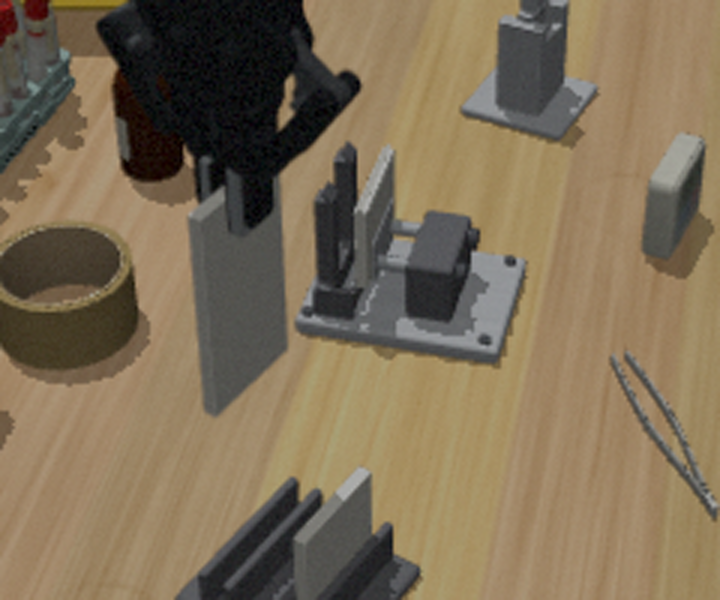

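```bash
python3 -c "
from h import *
t=cam('top')
P=[onz(t,185+u/260*64,214+v/260*64,.006) for u,v in [(88,33),(226,88),(158,240),(20,183)]];print(np.mean(P,0),P)
go([.5737,-.0216,.21],1.571-.05)"
```

```text
[0.5488 0.2259 0.006 ] [array([0.6091, 0.2487, 0.006 ]), array([0.577 , 0.1676, 0.006 ]), array([0.4882, 0.2034, 0.006 ]), array([0.5206, 0.2836, 0.006 ])]
d [-0.2252  0.0895  0.0032] rv [ 0.0037 -0.0023 -0.3305]
```

```bash
echo '{"aperture": [0,0,0,0,0],"sx": [-40,-90,-140,-190,-225],"sy": [16,35,55,75,89.5],"sz": [0,0,0,0,3],"drx": [0,0.015,0.015,0.015,0.015],"dry": [0,-0.01,-0.01,-0.01,-0.01],"drz": [-0.3,-0.7,-1.1,-1.45,-1.65]}' > mv.in && python3 nudge.py mv.in;echo '{"aperture": [0,0],"sx": [0,0],"sy": [0,0],"sz": [0,0],"drx": [0,0],"dry": [0,0],"drz": [0,0]}' > mv.in && python3 nudge.py mv.in; python3 -c "
from h import *
go([.5732,-.0216,.21],1.571-.05)
c=cam('wrist','w8')
cv2.imwrite('pics/w8c.png',cv2.resize(c['frame'][100:340,160:480],(800,600),interpolation=cv2.INTER_CUBIC)[...,::-1])"
```

```text
t: 7.35
position: [0.5715, -0.0241, 0.2061]
orientation: [-3.136, 0.002, 1.524]
force: [0.7, 0.2, -1.5]
width: 0.0067
gripper_force: 50.3
t: 7.55
position: [0.5717, -0.0237, 0.206]
orientation: [-3.135, 0.002, 1.517]
force: [-1.0, -0.4, -2.2]
width: 0.0066
gripper_force: 50.2
d [ 0.0022  0.0014 -0.004 ] rv [-0.0066  0.0016 -0.004 ]
```

Converted, 0.045 m is 45, 0.04 m is 40, -0.005 rad is -0.025.

```bash
echo '{"aperture": [0,0,0,0,0],"sx": [2,2,2,2,2],"sy": [1.4,1.4,1.4,1.4,1.4],"sz": [0,15,30,40,45],"drx": [-0.025,-0.025,-0.025,-0.025,-0.025],"dry": [0,0,0,0,0],"drz": [-0.02,-0.02,-0.02,-0.02,-0.02]}' > mv.in && python3 nudge.py mv.in && echo '{"aperture": [0,0,0,0,0],"sx": [0,0,0,0,0],"sy": [0,0,0,0,0],"sz": [7,14,21,25,25],"drx": [0,0,0,0,0],"dry": [0,0,0,0,0],"drz": [0,0,0,0,0]}' > mv.in && python3 nudge.py mv.in
```

```text
t: 8.1
position: [0.5738, -0.0186, 0.1619]
orientation: [3.141, 0.001, 1.527]
force: [-0.5, 0.1, -1.4]
width: 0.0069
gripper_force: 50.2
t: 8.6
position: [0.574, -0.0201, 0.1374]
orientation: [3.141, 0.002, 1.525]
force: [-0.1, -0.8, -1.3]
width: 0.0064
gripper_force: 50.2
```

```bash
for i in 1 2 3 4; do echo '{"aperture": [0,0],"sx": [0,0],"sy": [1,1],"sz": [0,0],"drx": [0,0],"dry": [0,0],"drz": [0,0]}' > mv.in && python3 nudge.py mv.in | egrep 'pos|force:' ; done
```

```text
position: [0.5756, -0.02, 0.1382]
force: [-0.3, 0.0, -1.9]
gripper_force: 50.2
position: [0.576, -0.0201, 0.1381]
force: [-0.2, 0.4, -1.5]
gripper_force: 50.4
position: [0.5766, -0.0201, 0.1379]
force: [-4.0, 1.0, -0.2]
gripper_force: 50.7
position: [0.5772, -0.0202, 0.1377]
force: [-5.5, 0.3, 1.8]
gripper_force: 51.2
```

```bash
echo '{"aperture": [0,0,0,0,0],"sx": [0,0,0,0,0],"sy": [-2,-2,-2,-2,-2],"sz": [0,8,16,24,30],"drx": [0,0,0,0,0],"dry": [0,0,0,0,0],"drz": [0,0,0,0,0]}' > mv.in && python3 nudge.py mv.in && echo '{"aperture": [0,0,0,0,0],"sx": [0,0,0,0,0],"sy": [0,0,0,0,0],"sz": [4,8,12,15,15],"drx": [0,0,0,0,0],"dry": [0,0,0,0,0],"drz": [0,0,0,0,0]}' > mv.in && python3 nudge.py mv.in
```

```text
t: 9.9
position: [0.5761, -0.0201, 0.1068]
orientation: [3.141, 0.001, 1.525]
force: [-3.8, 0.8, 0.5]
width: 0.0069
gripper_force: 50.6
t: 10.4
position: [0.576, -0.0202, 0.0924]
orientation: [3.141, 0.002, 1.525]
force: [-4.1, -1.1, -4.0]
width: 0.007
gripper_force: 50.0
```

Converted, 0.0055 m is 5.5, 0.004 m is 4.

```bash
echo '{"aperture": [0,0,0,0,0],"sx": [0,0,0,0,0],"sy": [-0.7,-0.7,-0.7,-0.7,-0.7],"sz": [0,2,4,5.5,5.5],"drx": [0,0,0,0,0],"dry": [0,0,0,0,0],"drz": [0,0,0,0,0]}' > mv.in && python3 nudge.py mv.in && for i in 1 2 3; do echo '{"aperture": [0,0],"sx": [0,0],"sy": [0,0],"sz": [1.2,1.2],"drx": [0,0],"dry": [0,0],"drz": [0,0]}' > mv.in && python3 nudge.py mv.in | egrep 'pos|force:'; done
```

```text
t: 10.9
position: [0.5759, -0.0201, 0.0873]
orientation: [3.14, 0.001, 1.525]
force: [-1.8, 0.5, -2.6]
width: 0.0071
gripper_force: 50.2
position: [0.5759, -0.0201, 0.0862]
force: [-2.2, 0.1, -2.5]
gripper_force: 50.3
position: [0.5759, -0.0201, 0.0853]
force: [-2.1, -0.8, 2.1]
gripper_force: 50.9
position: [0.576, -0.0202, 0.0852]
force: [-5.8, -1.4, 15.9]
gripper_force: 52.9
```

The manual's scale: shifts go in mm and turns go in units of 0.2 rad. Converting my numbers, -0.0008 m is -0.8.

```bash
echo '{"aperture": [0,0.016,0.03,0.03,0.03],"sx": [0,0,0,0,0],"sy": [0,0,0,0,0],"sz": [-0.8,-0.8,-0.8,-0.8,-0.8],"drx": [0,0,0,0,0],"dry": [0,0,0,0,0],"drz": [0,0,0,0,0]}' > mv.in && python3 nudge.py mv.in 30 && echo '{"aperture": [0.03,0.03,0.03,0.03,0.03],"sx": [0,0,0,0,0],"sy": [0,0,0,0,0],"sz": [-10,-30,-70,-120,-150],"drx": [0,0,0,0,0],"dry": [0,0,0,0,0],"drz": [0,0,0,0,0]}' > mv.in && python3 nudge.py mv.in
python3 - <<'E'
from h import *
go([.50,-.20,.25],1.571-.4)
s=cam('side');f=s['frame']
# upright check: predicted plate corners vs white pixels
x0,y0=.5762,-.0235;yw=-.048
for a,b,z in [(-4,30,132),(4,30,132),(-4,-30,132),(-4,30,12),(-4,-30,60)]:
    p=[x0+(a*np.cos(yw)-b*np.sin(yw))/1e3,y0+(a*np.sin(yw)+b*np.cos(yw))/1e3,z/1e3];print(a,b,z,np.array(proj(s,p)))
cv2.imwrite('pics/s9c.png',cv2.resize(np.hstack([f[215:305,290:380],f[130:230,335:425][:90]]),(800,400),interpolation=cv2.INTER_CUBIC)[...,::-1])
E
```

```text
t: 12.0
position: [0.576, -0.02, 0.0846]
orientation: [3.139, 0.001, 1.525]
force: [-0.3, -0.8, -0.2]
width: 0.0297
gripper_force: 0.0
t: 12.5
position: [0.5763, -0.0194, 0.2387]
orientation: [3.136, 0.001, 1.525]
force: [1.2, 1.0, -0.3]
width: 0.0302
gripper_force: 0.0
d [-0.1839 -0.0679 -0.0115] rv [ 0.0052 -0.0001  0.3542]
-4 30 132 [313.6785 230.1227]
4 30 132 [309.3119 229.5247]
-4 -30 132 [322.1501 211.9033]
-4 30 12 [315.1282 282.2425]
-4 -30 60 [322.6922 243.3691]
```

```bash
python3 -c "
from h import *
go([.49,-.30,.27],1.29)"
```

```text
d [-0.2846 -0.0748 -0.028 ] rv [ 0.0105 -0.0002  0.235 ]
```

Converted, -0.285 m is -285, -0.075 m is -75, 0.235 rad is 1.175.

```bash
echo '{"aperture": [0.05,0.05,0.05,0.05,0.05],"sx": [-285,-285,-285,-285,-285],"sy": [-75,-75,-75,-75,-75],"sz": [-30,-30,-30,-30,-30],"drx": [0.03,0.03,0.03,0.03,0.03],"dry": [0,0,0,0,0],"drz": [1.175,1.175,1.175,1.175,1.175]}' > mv.in && python3 nudge.py mv.in; echo '{"aperture": [0.05,0.05,0.05],"sx": [-35,-35,-35],"sy": [-10,-10,-10],"sz": [0,0,0],"drx": [0,0,0],"dry": [0,0,0],"drz": [0,0,0]}' > mv.in && python3 nudge.py mv.in; python3 -c "
from h import *
c=cam('wrist','w10')
print(toolT())
print(proj(c,[.4931,-.2621,.16]),proj(c,[.4931,-.2621,.08]))"
```

```text
t: 13.05
position: [0.5002, -0.2588, 0.261]
orientation: [-3.138, 0.002, 1.29]
force: [0.4, -0.7, 0.0]
width: 0.0501
gripper_force: 0.0
t: 13.35
position: [0.4813, -0.2886, 0.2606]
orientation: [-3.138, 0.002, 1.288]
force: [0.4, 1.3, 0.5]
width: 0.05
gripper_force: 0.0
[[ 0.2771  0.9608 -0.0037  0.482 ]
 [ 0.9608 -0.2771 -0.0002 -0.2874]
 [-0.0012 -0.0035 -1.      0.2606]
 [ 0.      0.      0.      1.    ]]
(np.float64(323.20239262695566), np.float64(186.49410136381465)) (np.float64(322.3530668588729), np.float64(173.41302414242858))
```

```bash
python3 -c "
from h import *
f=cv2.imread('pics/w10.png')[95:245,260:385];s=cam('side')['frame'][...,::-1][215:305,290:350]
cv2.imwrite('pics/v10.png',np.hstack([cv2.resize(f,(500,600),interpolation=cv2.INTER_CUBIC),cv2.resize(s,(300,600),interpolation=cv2.INTER_CUBIC)]))"
```

```text
(no output)
```

View pics/v10.png

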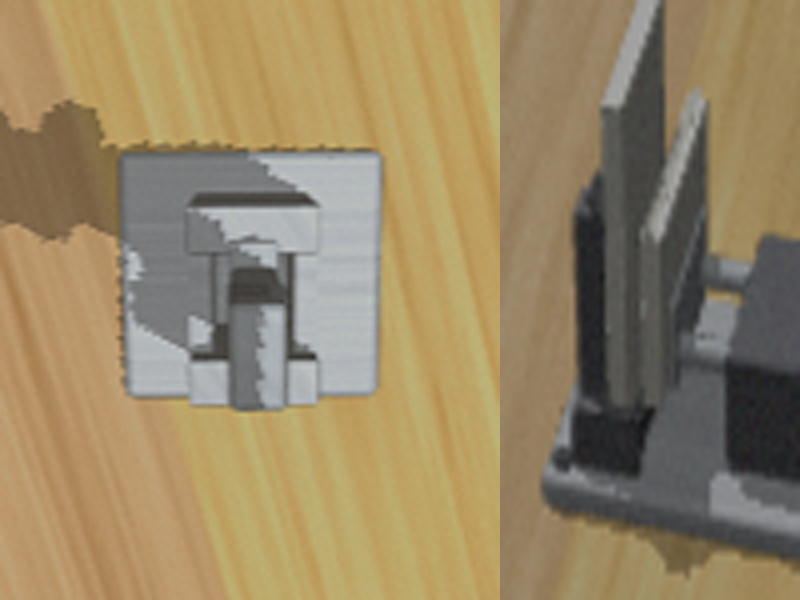

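```bash
python3 -c "
from h import *
c=cam('wrist')
for z in (.152,.16):
  P=[onz(c,260+u/4,95+v/4,z) for u,v in [(230,303),(285,303),(287,408),(230,408)]];P=np.array(P);print(P.mean(0),np.linalg.norm(P[0]-P[1]),np.linalg.norm(P[1]-P[2]))
go(np.append(P.mean(0)[:2],.20),1.288)"
```

```text
[ 0.4955 -0.2599  0.152 ] 0.011150099462167728 0.021616849103168745
[ 0.4957 -0.2586  0.16  ] 0.010827056351345676 0.020990561041420563
d [0.0306 0.0052 0.0605] rv [-0.0036  0.0012  0.0041]
```

Converted, 0.06 m is 60, 0.03 m is 30, -0.003 rad is -0.015.

```bash
echo '{"aperture": [0.05,0.05,0.05,0.05],"sx": [30,30,30,30],"sy": [5,5,5,5],"sz": [60,60,60,60],"drx": [-0.015,-0.015,-0.015,-0.015],"dry": [0,0,0,0],"drz": [0.015,0.015,0.015,0.015]}' > mv.in && python3 nudge.py mv.in; python3 -c "
from h import *
go([.4956,-.2592,.105],1.288)"
```

```text
t: 13.9
position: [0.4953, -0.2599, 0.2006]
orientation: [-3.141, 0.002, 1.289]
force: [1.1, 0.5, 0.3]
width: 0.0499
gripper_force: 0.0
d [0.0009 0.0002 0.0956] rv [-0.001   0.0016  0.0009]
```

Converted, 0.095 m is 95, 0.085 m is 85.

```bash
echo '{"aperture": [0.05,0.05,0.05,0.05,0.05],"sx": [1,1,1,1,1],"sy": [0,0,0,0,0],"sz": [30,60,85,95,95],"drx": [0,0,0,0,0],"dry": [0,0,0,0,0],"drz": [0,0,0,0,0]}' > mv.in && python3 nudge.py mv.in && echo '{"aperture": [0,0,0,0,0],"sx": [0,0,0,0,0],"sy": [0,0,0,0,0],"sz": [0,0,0,0,0],"drx": [0,0,0,0,0],"dry": [0,0,0,0,0],"drz": [0,0,0,0,0]}' > mv.in && python3 nudge.py mv.in 50
```

```text
t: 14.4
position: [0.4948, -0.2601, 0.1051]
orientation: [-3.14, 0.002, 1.287]
force: [-0.8, 0.5, -0.5]
width: 0.0501
gripper_force: 0.0
t: 14.9
position: [0.4953, -0.2602, 0.1066]
orientation: [3.141, 0.002, 1.287]
force: [-1.0, -0.1, 7.2]
width: 0.0108
gripper_force: 49.2
```

Converted, -0.145 m is -145, -0.11 m is -110.

```bash
echo '{"aperture": [0,0,0,0,0],"sx": [0,0,0,0,0],"sy": [0,0,0,0,0],"sz": [-10,-30,-70,-110,-145],"drx": [0,0,0,0,0],"dry": [0,0,0,0,0],"drz": [0,0,0,0,0]}' > mv.in && python3 nudge.py mv.in 60; echo '{"aperture": [0],"sx": [0],"sy": [0],"sz": [0],"drx": [0],"dry": [0],"drz": [0]}' > mv.in && python3 nudge.py mv.in;python3 -c "
from h import *
go([.564,-.0228,.25],1.523)"
```

```text
t: 15.4
position: [0.495, -0.2594, 0.2531]
orientation: [3.141, 0.002, 1.287]
force: [-0.8, -0.3, -2.1]
width: 0.0109
gripper_force: 58.6
t: 15.5
position: [0.4973, -0.2602, 0.2559]
orientation: [3.134, 0.003, 1.287]
force: [-0.4, -0.3, -1.8]
width: 0.0107
gripper_force: 58.9
d [ 0.2466 -0.0025  0.0051] rv [ 0.007   0.004  -0.2362]
```

Converted, 0.245 m is 245, 0.2 m is 200, -0.236 rad is -1.18.

```bash
echo '{"aperture": [0,0,0,0,0],"sx": [50,100,150,200,245],"sy": [0,-1,-1,-2,-2],"sz": [0,0,0,0,0],"drx": [0,0,0,0,0.015],"dry": [0,0,0,0,0.01],"drz": [-0.25,-0.5,-0.75,-1,-1.18]}' > mv.in && python3 nudge.py mv.in;echo '{"aperture": [0,0],"sx": [0,0],"sy": [0,0],"sz": [0,0],"drx": [0,0],"dry": [0,0],"drz": [0,0]}' > mv.in && python3 nudge.py mv.in;python3 -c "
from h import *
go([.5645,-.0233,.25],1.523)"
```

```text
t: 16.0
position: [0.5615, -0.0214, 0.2501]
orientation: [-3.137, -0.001, 1.526]
force: [2.3, -0.6, -1.2]
width: 0.0108
gripper_force: 58.7
t: 16.2
position: [0.5614, -0.0228, 0.2497]
orientation: [-3.137, -0.001, 1.525]
force: [-0.0, -0.2, -1.3]
width: 0.0112
gripper_force: 58.7
d [-0.0003  0.0031 -0.0003] rv [-0.0048 -0.0008  0.0023]
```

```bash
echo '{"aperture": [0,0,0,0,0],"sx": [0,0,0,0,0],"sy": [3,3,3,3,3],"sz": [0,0,15,30,45],"drx": [-0.0225,-0.0225,-0.0225,-0.0225,-0.0225],"dry": [0,0,0,0,0],"drz": [0.005,0.005,0.005,0.005,0.005]}' > mv.in && python3 nudge.py mv.in;  for i in 1 2 3 4; do echo '{"aperture": [0,0],"sx": [0,0],"sy": [0.7,0.7],"sz": [0,0],"drx": [0,0],"dry": [0,0],"drz": [0,0]}' > mv.in && python3 nudge.py mv.in | egrep 'pos|force:|ori' ; done
```

```text
t: 16.7
position: [0.5644, -0.0256, 0.2044]
orientation: [3.141, -0.0, 1.519]
force: [-0.1, 0.3, -1.5]
width: 0.0107
gripper_force: 58.9
position: [0.5653, -0.0249, 0.205]
orientation: [3.142, -0.001, 1.52]
force: [0.3, -0.6, -1.3]
gripper_force: 58.5
position: [0.5662, -0.0244, 0.2055]
orientation: [3.14, -0.001, 1.521]
force: [-1.5, -0.4, -1.2]
gripper_force: 58.8
position: [0.5665, -0.0241, 0.2051]
orientation: [3.141, -0.001, 1.522]
force: [-1.8, 0.1, -0.9]
gripper_force: 58.9
position: [0.5668, -0.0241, 0.2047]
orientation: [-3.141, -0.001, 1.522]
force: [-2.2, 0.8, 0.9]
gripper_force: 59.0
```

Converted, -0.0014 m is -1.4, 0.03 m is 30.

```bash
echo '{"aperture": [0,0,0,0,0],"sx": [0,0,0,0,0],"sy": [-1.4,-1.4,-1.4,-1.4,-1.4],"sz": [0,8,16,24,30],"drx": [0,0,0,0,0],"dry": [0,0,0,0,0],"drz": [0,0,0,0,0]}' > mv.in && python3 nudge.py mv.in; for i in 1 2 3 4; do echo '{"aperture": [0,0],"sx": [0,0],"sy": [0,0],"sz": [2,4],"drx": [0,0],"dry": [0,0],"drz": [0,0]}' > mv.in && python3 nudge.py mv.in | egrep 'pos|force:' ; done
```

```text
t: 18.0
position: [0.5661, -0.024, 0.1737]
orientation: [3.141, -0.001, 1.522]
force: [0.3, 0.5, -1.2]
width: 0.0111
gripper_force: 58.8
position: [0.5661, -0.0239, 0.1705]
force: [-0.6, -0.8, -0.7]
gripper_force: 58.8
position: [0.566, -0.0241, 0.1668]
force: [-0.5, -0.4, -1.2]
gripper_force: 58.7
position: [0.566, -0.024, 0.1628]
force: [-0.4, -0.4, -0.6]
gripper_force: 58.7
position: [0.566, -0.0241, 0.1587]
force: [-1.0, -0.4, -1.3]
gripper_force: 58.7
```

```bash
for i in 1 2 3 4 5; do echo '{"aperture": [0,0,0],"sx": [0,0,0],"sy": [0,0,0],"sz": [1,2,2],"drx": [0,0,0],"dry": [0,0,0],"drz": [0,0,0]}' > mv.in && python3 nudge.py mv.in | egrep 'pos|force:' ; done
```

```text
position: [0.566, -0.024, 0.1567]
force: [0.8, 0.2, -1.8]
gripper_force: 58.7
position: [0.566, -0.024, 0.1548]
force: [-0.2, -0.3, -1.3]
gripper_force: 58.8
position: [0.566, -0.024, 0.1527]
force: [-0.2, 0.2, -1.1]
gripper_force: 58.9
position: [0.566, -0.024, 0.1508]
force: [-1.3, 0.1, 1.4]
gripper_force: 59.1
position: [0.566, -0.024, 0.1488]
force: [-0.2, 0.2, 2.2]
gripper_force: 59.3
```

```bash
for i in 1 2; do echo '{"aperture": [0,0,0],"sx": [0,0,0],"sy": [0,0,0],"sz": [1,1,1],"drx": [0,0,0],"dry": [0,0,0],"drz": [0,0,0]}' > mv.in && python3 nudge.py mv.in | egrep 'pos|force:|ori' ; done; for i in 1 2 3; do echo '{"aperture": [0],"sx": [0],"sy": [0],"sz": [0],"drx": [0],"dry": [0],"drz": [0]}' > mv.in && python3 nudge.py mv.in| egrep '^force:';done
```

```text
position: [0.566, -0.024, 0.1478]
orientation: [3.141, -0.001, 1.522]
force: [-0.2, -0.1, 2.5]
gripper_force: 59.4
position: [0.566, -0.024, 0.1468]
orientation: [3.141, -0.001, 1.522]
force: [-0.1, -0.3, 3.9]
gripper_force: 59.5
force: [-0.2, 0.2, 3.5]
force: [-0.4, 0.3, 2.8]
force: [0.5, -0.0, 3.0]
```

```bash
python3 -c "
from h import *
print(bot.get_obs()['force'],bot.get_obs()['t']);print(bot.job_done())"
```

```text
[ 0.5144 -0.0069  2.9779] 21.2
the job is handed in; nothing more can be done
None
```

I stood the tall plate in the stand's slot and let go of it. The gauge is held upright between the two plates at about 4.3 N of drag (target 3–6 N), its tip roughly 48 mm above the bench. I handed the job in at 21.2 s; I judged the final fit from forces and arm position, with no picture of the gauge in place.

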